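# Open the combination lock of a specimen case and hold it up

### The job

Open the combination lock on the lid of the specimen case: turn its dial, feeling the clicks, until the white-lined end of the grip bar clicks in at the white index mark beside the shackle, then pull the shackle all the way out, away from the lock body, while the lock still lies in its rest. Then take the lock by its body, lift it off the hasp and hold it up, dial upward and shackle still out, about 15 cm (at least 10 cm) above where it lay; finish holding it there still, and leave the jars and the tube rack where they stand.

Things in the scene. Friction and masses are not known exactly. Their poses are not given: they have to be found in the camera images.
- case: Flat grey specimen case with white lid, 306 x 226 x 75 mm, fixed to the bench; origin at the centre of its underside, x along its long side.
- rest (a point): Centre of the top of the black lock rest on the lid: a plate 78 x 78 x 10 mm, its top 85 mm above the bench, axes as the case's. Tabs 10 mm high and 13 to 15 mm long round its four corners keep the lock from sliding or turning (about 1 mm play); the middle 38 mm of each side is free.
- staple (a point): Middle of the top bar of the hasp staple: an upside-down U of 5 mm steel bar fixed to the lid, 18 mm wide along y, top bar 114 mm above the bench, 38 mm from the rest's centre along x. The shackle's toe leg runs through it, so the lock cannot be lifted until the shackle is fully out; then it lifts straight up.
- lock: Loose bare-steel combination padlock, about 0.4 kg, lying dial up in the rest, axes as the case's. Body 64 (x) x 60 (y) x 36 (z) mm; origin at the centre of its underside; z up out of the dial, +x towards the shackle. White index mark on the top face at its +x edge. Grip the body across its 60 mm (y) at mid length, 20 to 30 mm above its underside; the dial reaches 69 mm above the underside.
- lock_dial (a joint): Dial angle (rad) about the lock's z, positive counter-clockwise from above; 0 = white-lined end of the bar at the index mark (lock +x). Clicks into a notch every 0.524 rad (0.05 to 0.1 N m to turn) and snaps to the nearest when let go. Starts in a notch between +1.0 and +2.7: turn it clockwise. Range -0.6 to 3.2. Only the notch at 0 (within 0.1) frees the shackle.
- dial_grip (a point): On the dial's axis, 25 mm above the lock's top face (61 mm above its underside): where to grip. The dial is a disc 46 mm across and 6 mm high with an upright black bar 40 mm long, 12 mm wide, reaching 33 mm above the top face; the point's x axis runs along the bar to its white-lined end. Pinch the bar across its 12 mm.
- lock_shackle (a joint): How far the shackle is pulled out along the lock's +x (m): 0 closed, 0.030 fully out (stop). Slides with about 3 N of friction and stays where it is left.
- bow_mid (a point): Middle of the shackle's cross bar, on its centre line, 20 mm above the lock's underside, 30 mm above the lid; closed, 88 mm from the lock's centre along +x. The shackle is a level U of 8 mm round steel, legs at lock y = +22 and -22 mm (toe leg), the cross bar straight for 26 mm along y; clear inside: 36 mm between the legs, 43 mm from bar to staple, room for a finger.
- jar_a: Bystander: clear jar with green cap, 52 mm diameter, 70 mm high; origin under its centre.
- jar_b: Bystander: amber jar with green cap, 52 mm diameter, 70 mm high; origin under its centre.
- tube_rack: Bystander: white tube rack 60 x 150 mm, with capped tubes 100 mm high; origin under its centre, long side along its y.
Mind the look-alikes: they are no part of the job. What is shaped like the lock but purple or turquoise is not meant.

How it is judged:
On the way, in this order (a step that is already met when the one before it is completed fails the run):
1. the dial stands in the notch at the index mark, the shackle still closed (value of joint lock_dial between -0.12 and 0.12 rad and value of joint lock_shackle below 0.005 m), for 0.2 s.
2. the shackle is pulled out while the lock lies in its rest (value of joint lock_shackle above 0.025 m and height (world z) of lock below 0.095 m and x of lock in the frame of case between -0.04 and -0.02 m), for 0.2 s.
At the end, for the whole second after the job is handed in: The lock is held in the fingers (grip over 1.5 N), at rest (under 3 cm/s), its underside more than 185 mm above the bench (100 mm above where it lay), dial up within 0.3 rad, shackle more than 22 mm out, and not touching the case (height (world z) of lock above 0.185 m and angle between lock's own z axis and vertical below 0.3 rad and value of joint lock_shackle above 0.022 m and linear speed of lock below 0.03 m/s and contact force between the fingers and lock above 1.5 N and contact force between lock and case below 0.05 N); the arm keeps its last pose, push and grip.
It fails at once if the clear jar is pushed more than 3 cm or knocked over (distance of jar_a from where it was at the start of the episode above 0.03 m or angle between jar_a's own z axis and vertical above 0.5 rad).
It fails at once if the amber jar is pushed more than 3 cm or knocked over (distance of jar_b from where it was at the start of the episode above 0.03 m or angle between jar_b's own z axis and vertical above 0.5 rad).
It fails at once if the tube rack is pushed more than 3 cm or knocked over (distance of tube_rack from where it was at the start of the episode above 0.03 m or angle between tube_rack's own z axis and vertical above 0.5 rad).
It also fails if it takes over 72 s, if anything falls off the work surface, if the arm or the gripper's body presses on something with over 40 N, if the wrist force passes 120 N, or if a joint passes its speed limit or range.

### The arm

A 7-joint arm with a two-finger parallel gripper is mounted at the origin on the work surface. World frame = base frame: x ahead of the robot, y to its left, z up, the work surface at z = 0. Lengths are in m, angles in rad, forces in N, time in s.
With the tool pointing down it reaches from about 0.425 to 0.95 m from the base axis. Payload 4.7 kg.
Tool frame: the origin (TCP) lies at the very end of the fingers, on their centre line; the grasp point (between the pads) lies bot.tcp_to_grasp behind it (bot.tcp_to_grasp is the distance from the TCP to the grasp point, in m); y points along the fingers, x is the direction in which the jaws open and shut, and the axes are right-handed (so a half turn about y gives the same grasp; the last joint's range is limited). The gripper opens to 87 mm and grips with 3 to 60 N. Pads are 19 mm wide; open, the fingers measure 117 mm over their backs; the gripper's body (75 mm by 190 mm) begins 51 mm behind the grasp point.
Start: joints at [1.073, 0.469, -0.049, 1.532, 0.024, 1.141, -0.082], TCP at [0.305, -0.602, 0.223] pointing down, gripper open.
Joint ranges: [-2.59, 2.59], [-0.33, 1.99], [-1.39, 1.29], [0.1, 2.45], [-1.04, 4.18], [0.21, 1.99], [-2.66, 2.66]. Speed limits (rad/s): [2.57, 2.57, 3.14, 3.14, 3.14, 3.14, 3.14].

### API

Orientations are given as a rotation vector (axis times angle).
In Python, from station import bot gives the robot as it stands. The module is installed in compiled form; this text tells all that it offers.
- The arm moves only by the tool arm_command, never from a script. Its argument "series" is a list that holds one entry, the list of rows, each a list of 6 numbers: the shift along the tool's x, y, z each as a share of 0.04 m, from -1 to 1, then the turn, a rotation vector about the tool's x, y, z each as a share of 0.1 rad, from -1 to 1. In form: [[[tx, ty, tz, rx, ry, rz], ...]]. A call has exactly 5 rows; each row shifts and turns the pose as measured when the row begins, along the tool's axes as they then stand; what a row does not reach is not made up. A row lasts 1/8 s, in which the tool goes at most 62.5 mm and 10.7 degrees, less where a joint would pass 70% of its speed; a pose out of reach is approached as far as the arm can. A call with a number of a shift or a turn outside -1 to 1 is refused whole. A call with a gripper value outside its range is refused whole. "grip" is the opening, from 0 (shut) to 1 (fully open), set as the call begins (left out, the last holds). The fingers move at their own pace and stop on an object; "squeeze" is the grip in N (left out, the last holds). Time passes only in rows, so rows that do not move let the fingers close, or fill a call up. It gives the time, the measured TCP pose, the force and the opening at its end, in the units of the state.
- bot.sense(): the state, without advancing time (a new reading comes with each control period).
- bot.snapshot(name): name is "scene" or "top" or "wrist"; returns (picture, depth): 384x512x3 uint8, red, green, blue; 384x512 float32, m along the optical axis (not along the pixel's ray), 0 where there is no reading.
- bot.camera_info(name): a dict with "camera_matrix" (3x3 intrinsics, pixels), "rvec" (rotation vector, rad) and "tvec" (3), from world to camera coordinates, as OpenCV has them. Camera axes: x right, y down, z forward; pixel columns grow to the right and rows downward; lengths in m; the calibration is good to about 2 mm. A picture is of the moment at which its call begins: read the wrist's pose just before it. camera_info takes no time and is no camera call; for the wrist camera it gives the pose at the moment of the call.
- bot.job_done(): hands the job in, once; it reports no verdict.
The state is a dict: "time_s": time; "joint_positions": joint angles; "joint_vel": joint speeds; "joint_torque": joint torques, N m; "eef_pos": TCP position; "orientation": TCP orientation; "ft_force": force on the tool from outside, world axes, zero at the start; "torque": the same for the moment, N m; "gripper_width": finger opening in m.
Only numpy, scipy, OpenCV 4.12 (cv2) and the standard library are available. Lean on these libraries where they do the work, as an engineer would, in place of code of your own. Each camera call takes 0.05 s, during which the arm holds its last target.

## Working session

There is one attempt and no reset: what is moved stays moved. The work goes in short steps, Python scripts to look and compute and a tool call to move; the robot and the scene stay as the last step left them, time stands still between calls to the robot, and variables do not carry over. Pictures are saved under pics/ and viewed, and the job is handed in when it is done.

Besides the shell and the picture viewer there is one more tool, called after "Request:" as name([rows], argument=value, ...), one row to a line, values as JSON. arm_command: Moves the arm, as the interface text tells. Its arguments: {"type":"object","properties":{"series":{"type":"array","items":{"type":"array","items":{"type":"array","items":{"type":"number"}}}},"grip":{"type":"number"},"squeeze":{"type":"number"}},"required":["series"]}

```bash
mkdir -p pics; ls
python3 - <<'E'
from station import bot
import cv2,numpy as np
print(bot.sense()); print(bot.tcp_to_grasp)
for n in ["scene","top"]:
    p,d=bot.snapshot(n); cv2.imwrite(f"pics/{n}0.png",p[:,:,::-1]); np.savez(f"pics/{n}0.npz",p=p,d=d)
    print(n,bot.camera_info(n))
E
```

```text
pics
{'time_s': 0.0, 'joint_positions': array([ 1.0731232 ,  0.46943976, -0.04855859,  1.53367003,  0.0241312 ,
        1.14099028, -0.08228791]), 'joint_vel': array([ 0.00028346,  0.0014151 ,  0.00089198, -0.00108455,  0.00021125,
       -0.00213941, -0.00020224]), 'joint_torque': array([-1.54665663e-04, -5.07975519e+01, -8.05964624e-02, -2.36159796e+01,
       -6.12184801e-02,  3.79493530e-02,  2.21730916e-04]), 'eef_pos': array([ 0.30467699, -0.60166963,  0.22151057]), 'orientation': array([-1.39430414,  0.85861691, -0.85584365]), 'ft_force': array([-0.03758601,  0.04921218, -0.24927244]), 'torque': array([ 0.02467947, -0.04431515, -0.00597295]), 'gripper_width': 0.0869607075207732}
0.0187
scene {'camera_matrix': array([[372.30239235,   0.        , 256.70033408],
       [  0.        , 372.30239235, 191.88418031],
       [  0.        ,   0.        ,   1.        ]]), 'rvec': array([ 2.56524297,  0.56208944, -0.16355415]), 'tvec': array([-0.58416278, -0.08529925,  1.28563759])}
top {'camera_matrix': array([[384.3477546 ,   0.        , 252.22819745],
       [  0.        , 384.3477546 , 189.19841731],
       [  0.        ,   0.        ,   1.        ]]), 'rvec': array([ 2.16006352, -2.21959908,  0.08150789]), 'tvec': array([0.11015159, 0.58771386, 1.21706302])}
```

View pics/scene0.png

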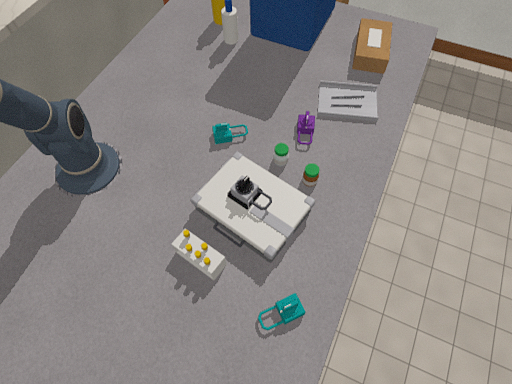

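View pics/top0.png

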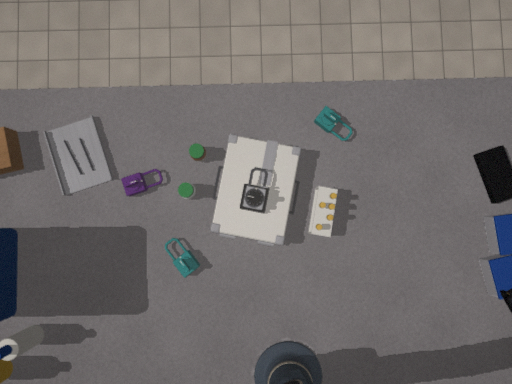

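Candidates in the top view: bare-steel lock on the white lid (255,197), purple look-alike (138,183), and turquoise look-alikes (183,257) and (333,123). I choose the steel one on the lid and check it in a close crop.

```bash
cat > h.py <<'E'
import numpy as np,cv2
from scipy.spatial.transform import Rotation as R
def ray(ci,uv,z):
    K=ci["camera_matrix"];Rm=R.from_rotvec(ci["rvec"]).as_matrix();t=ci["tvec"]
    uv=np.atleast_2d(np.array(uv,float)); c=-Rm.T@t
    d=np.c_[uv,np.ones(len(uv))]@np.linalg.inv(K).T@Rm
    return c+d*((z-c[2])/d[:,2])[:,None]
def cloud(ci,d):
    K=ci["camera_matrix"];Rm=R.from_rotvec(ci["rvec"]).as_matrix();t=ci["tvec"]
    v,u=np.mgrid[:d.shape[0],:d.shape[1]]
    P=np.stack([(u-K[0,2])*d/K[0,0],(v-K[1,2])*d/K[1,1],d],-1)
    return (P-t)@Rm
def proj(ci,X):
    return cv2.projectPoints(np.atleast_2d(np.array(X,float)),ci["rvec"],ci["tvec"],ci["camera_matrix"],None)[0][:,0]
E
python3 - <<'E'
from h import *
from station import bot
for n,(u,v) in [("top",(256,190)),("scene",(252,200))]:
    f=np.load(f"pics/{n}0.npz");p,d=f["p"],f["d"];ci=bot.camera_info(n)
    W=cloud(ci,d)
    c=p[v-64:v+64,u-64:u+64]
    cv2.imwrite(f"pics/{n}0c.png",cv2.resize(c,None,fx=5,fy=4.6,interpolation=2)[:,:,::-1])
    m=((p.min(-1)>170)&(p.max(-1).astype(int)-p.min(-1)<40)&(abs(W[...,2]-.075)<.01)).astype(np.uint8)
    m=cv2.morphologyEx(m,cv2.MORPH_OPEN,np.ones((3,3)))
    cs,_=cv2.findContours(m,0,2);k=max(cs,key=cv2.contourArea)
    X=ray(ci,k[:,0],.075)
    r=cv2.minAreaRect(X[:,:2].astype(np.float32));print(n,"lid",r)
    for nm,lo,hi in [("zlid",.06,.08),("dialbar",.150,.16),("shaft",.104,.112)]:
        mm=(W[...,2]>lo)&(W[...,2]<hi)&(d>0); mm[:v-60]=0;mm[v+60:]=0;mm[:,:u-60]=0;mm[:,u+60:]=0
        if mm.sum()>3: print(nm,mm.sum(),W[mm].mean(0),cv2.minAreaRect(W[mm][:,:2].astype(np.float32)))
E
```

```text
top lid ((0.5880832672119141, 0.08537998795509338), (0.21837380528450012, 0.29641103744506836), 77.59123229980469)
zlid 6587 [0.58764214 0.08409062 0.07398484] ((0.5879848599433899, 0.07993265986442566), (0.36866262555122375, 0.32925960421562195), 10.55739974975586)
dialbar 56 [0.55839809 0.0896077  0.15322858] ((0.5583663582801819, 0.08931102603673935), (0.038609009236097336, 0.011639228090643883), 79.12065887451172)
shaft 109 [0.62459803 0.07565939 0.10771689] ((0.6197082996368408, 0.07589400559663773), (0.051157981157302856, 0.05740729719400406), 77.33847045898438)
scene lid ((0.5913845896720886, 0.08548866212368011), (0.22040922939777374, 0.3015419542789459), 77.62867736816406)
zlid 6457 [0.59697413 0.06958688 0.07362692] ((0.5868746042251587, 0.10206432640552521), (0.377838671207428, 0.3992528021335602), 27.092679977416992)
dialbar 48 [0.56075524 0.09231077 0.15367893] ((0.5606924295425415, 0.09194295853376389), (0.04043836146593094, 0.012659350410103798), 81.84188079833984)
shaft 164 [0.61183637 0.07417432 0.10772749] ((0.5517520308494568, -0.002018466591835022), (0.26272931694984436, 0.10877445340156555), 62.07414245605469)
```

View pics/top0c.png

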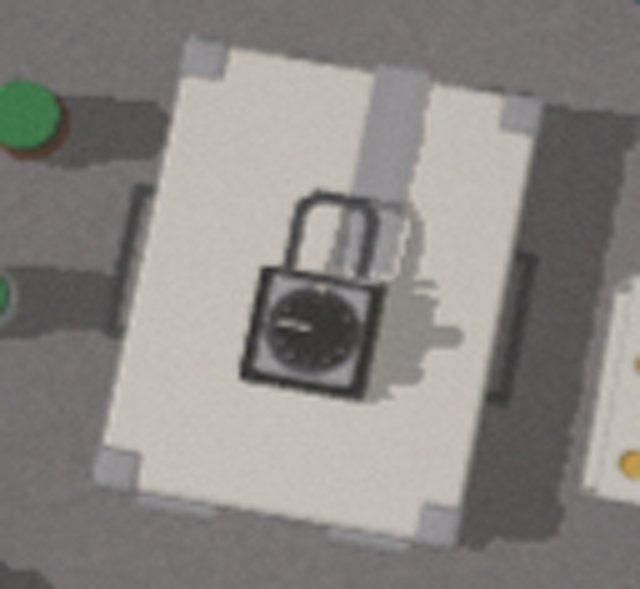

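View pics/scene0c.png

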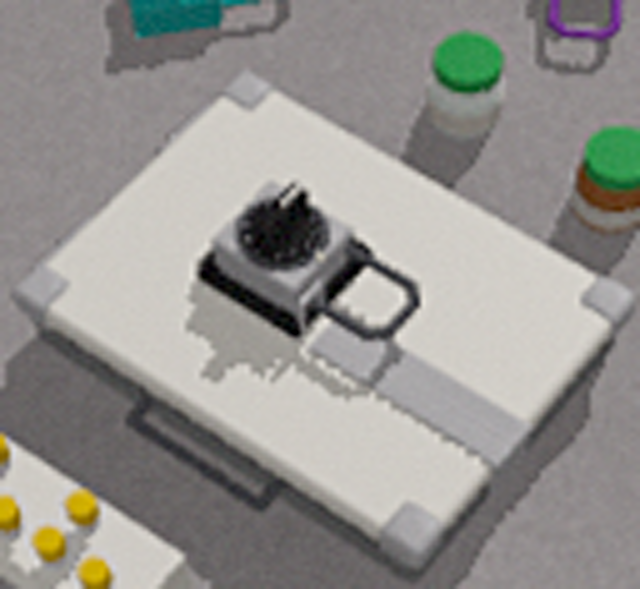

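The crop confirms the bare-steel lock. Its shackle points up-right in the top picture (yaw about -12.4°). The white line on the bar points left at (292,325) in the crop, so the dial is at about +1.57. Next I plan the reach.

```bash
cat > plan.py <<'E'
from h import *
from station import bot
YAW=np.deg2rad(-12.4)
L=np.array([.5597,.0915]); ex=np.array([np.cos(YAW),np.sin(YAW)]); ey=np.array([-ex[1],ex[0]])
def lk(x,y,z): return np.r_[L+ex*x+ey*y,z]
def tgt(jawyaw):  # tool y down, x at yaw
    x=np.array([np.cos(jawyaw),np.sin(jawyaw),0]);y=np.array([0,0,-1.]);return np.c_[x,y,np.cross(x,y)]
def go(pos,jawyaw,pr=True):
    s=bot.sense();Rc=R.from_rotvec(s["orientation"]).as_matrix()
    d=Rc.T@(np.array(pos)-s["eef_pos"]); w=R.from_matrix(Rc.T@tgt(jawyaw)).as_rotvec()
    print("t",round(s["time_s"],2),"tcp",s["eef_pos"].round(4),"jawyaw deg",np.rad2deg(np.arctan2(Rc[1,0],Rc[0,0])).round(1),"ydown",Rc[:,1].round(3),"w",round(s["gripper_width"],4),"F",s["ft_force"].round(1),"q",s["joint_positions"].round(2))
    print("shift units total",(d/.04).round(2),"turn units",(w/.1).round(2))
E
python3 - <<'E'
from plan import *
for a in (0,np.pi): go(lk(0,0,.23),YAW+a)
E
```

```text
t 0.1 tcp [ 0.3048 -0.6017  0.2216] jawyaw deg -63.1 ydown [-0.001  0.002 -1.   ] w 0.087 F [0.6 0.  0.6] q [ 1.07  0.47 -0.05  1.53  0.02  1.14 -0.08]
shift units total [-12.58  -0.19  13.52] turn units [-0.01 -8.85 -0.02]
t 0.1 tcp [ 0.3048 -0.6017  0.2216] jawyaw deg -63.1 ydown [-0.001  0.002 -1.   ] w 0.087 F [0.6 0.  0.6] q [ 1.07  0.47 -0.05  1.53  0.02  1.14 -0.08]
shift units total [-12.58  -0.19  13.52] turn units [ 2.000e-02  2.256e+01 -1.000e-02]
```

Request:
arm_command([
  [[-0.93,-0.1,1,0,0,0],[-0.93,-0.1,1,0,0,0],[-0.93,0,1,0,0,0],[-0.93,0,1,0,0,0],[-0.93,0,1,0,0,0]],
], grip=1)

```text
time_s: 0.72
eef_pos: [0.3986, -0.342, 0.2267]
orientation: [-1.392, 0.869, -0.86]
ft_force: [1.4, 0.4, 1.1]
gripper_width: 0.0868
```

Request:
arm_command([
  [[-0.93,0,1,0,0,0],[-0.93,0,1,0,0,0],[-0.93,0,1,0,0,0],[-0.93,0,1,0,0,0],[-0.93,0,1,0,0,0]],
])

```text
time_s: 1.35
eef_pos: [0.4963, -0.0778, 0.2263]
orientation: [-1.392, 0.87, -0.861]
ft_force: [1.1, -0.1, -0.4]
gripper_width: 0.087
```

```bash
python3 -c "
from plan import *
go(lk(0,0,.23),YAW)"
```

```text
t 1.35 tcp [ 0.4963 -0.0778  0.2263] jawyaw deg -63.8 ydown [-0.005  0.003 -1.   ] w 0.087 F [ 1.1 -0.1 -0.4] q [ 0.37  0.21 -0.35  1.91  0.08  1.04 -1.12]
shift units total [-3.1  -0.09  3.29] turn units [ 0.01 -8.96 -0.06]
```

Request:
arm_command([
  [[-0.8,0,0.9,0,0,0],[-0.8,0,0.9,0,0,0],[-0.8,0,0.8,0,0,0],[-0.5,0,0.5,0,0,0],[0,0,0,0,-1,0]],
])

```text
time_s: 1.98
eef_pos: [0.5566, 0.0923, 0.2248]
orientation: [-1.426, 0.788, -0.773]
ft_force: [0.2, -0.6, -1.0]
gripper_width: 0.0874
```

Request:
arm_command([
  [[0,0,0,0,-1,0],[0,0,0,0,-1,0],[0,0,0,0,-1,0],[0,0,0,0,-1,0],[0,0,0,0,-1,0]],
])

```text
time_s: 2.6
eef_pos: [0.5548, 0.0928, 0.2222]
orientation: [-1.537, 0.389, -0.367]
ft_force: [0.4, -0.2, 0.3]
gripper_width: 0.0871
```

Run:
```python
from plan import *
go(lk(0,0,.23),YAW)
ci=bot.camera_info("wrist")
p,d=bot.snapshot("wrist"); cv2.imwrite("pics/w1.png",p[:,:,::-1]); np.savez("pics/w1.npz",p=p,d=d)
W=cloud(ci,d)
for nm,lo,hi in [("bar",.148,.158),("body",.117,.124),("bow",.102,.112),("lid",.07,.08)]:
    mm=(W[...,2]>lo)&(W[...,2]<hi)&(d>0)&(np.hypot(W[...,0]-L[0],W[...,1]-L[1])<.16)
    if mm.sum()>3: print(nm,mm.sum(),cv2.minAreaRect(W[mm][:,:2].astype(np.float32)),W[mm][:,2].mean())
```

```text
t 2.6 tcp [0.5548 0.0928 0.2222] jawyaw deg -27.6 ydown [-0.013  0.004 -1.   ] w 0.0871 F [ 0.4 -0.2  0.3] q [ 0.19  0.34 -0.54  1.77  0.19  1.09 -0.9 ]
shift units total [ 0.12 -0.2   0.03] turn units [ 0.01 -2.66 -0.14]
bar 764 ((0.5609732270240784, 0.09132715314626694), (0.04036840423941612, 0.011995184235274792), 77.8487319946289) 0.15273958535496787
body 2396 ((0.561137318611145, 0.0913458913564682), (0.059211984276771545, 0.0633934810757637), 77.5791244506836) 0.12004181527942738
bow 1557 ((0.5899115800857544, 0.08358332514762878), (0.06109549105167389, 0.12514205276966095), 73.11824798583984) 0.10705898911367735
lid 48068 ((0.5780622959136963, 0.08852464705705643), (0.22562623023986816, 0.28264737129211426), 77.39559936523438) 0.07416975102262947
```

View pics/w1.png

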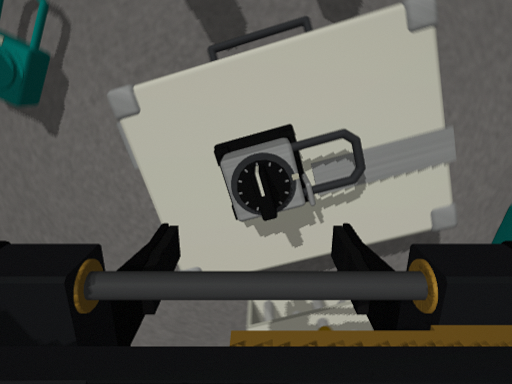

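Wrist view: lock centre at about (262,180), with the white-lined end of the bar at (258,168), on the lock's +y side. Pose refined to (0.561, 0.0913), yaw -12.4°.

```bash
sed -i 's/L=np.array(.*\]); ex/L=np.array([.561,.0913]); ex/' plan.py; python3 -c "
from plan import *
go(lk(0,0,.18),YAW)"
```

```text
t 2.65 tcp [0.5547 0.0928 0.2221] jawyaw deg -27.5 ydown [-0.014  0.004 -1.   ] w 0.0871 F [-0.9 -0.6  0.1] q [ 0.19  0.34 -0.54  1.77  0.19  1.09 -0.9 ]
shift units total [0.17 1.05 0.04] turn units [ 0.01 -2.64 -0.14]
```

Request:
arm_command([
  [[0,0,0,0,-0.9,-0.1],[0.15,0,0,0,-0.9,0],[0,0,0,0,-0.8,0],[0,0.5,0,0,0,0],[0,0.5,0,0,0,0]],
], grip=0.6)

```text
time_s: 3.28
eef_pos: [0.5603, 0.0899, 0.1811]
orientation: [-1.565, 0.175, -0.169]
ft_force: [-0.1, 0.3, 0.5]
gripper_width: 0.0537
```

```bash
python3 -c "
from plan import *
go(lk(0,0,.131),YAW)"
```

```text
t 3.27 tcp [0.5603 0.0899 0.1811] jawyaw deg -12.6 ydown [-0.004 -0.001 -1.   ] w 0.0537 F [-0.1  0.3  0.5] q [ 0.22  0.4  -0.58  1.81  0.25  1.01 -0.68]
shift units total [0.01 1.25 0.04] turn units [ 0.02 -0.03 -0.03]
```

Request:
arm_command([
  [[0.01,0.35,0.03,0,0,0],[0,0.35,0,0,0,0],[0,0.3,0,0,0,0],[0,0.24,0,0,0,0],[0,0,0,0,0,0]],
])

```text
time_s: 3.9
eef_pos: [0.5598, 0.0906, 0.1273]
orientation: [-1.566, 0.179, -0.169]
ft_force: [-0.3, 0.5, 0.4]
gripper_width: 0.0526
```

```bash
python3 -c "
from plan import *
go(lk(0,0,.131),YAW)"
```

```text
t 3.9 tcp [0.5598 0.0906 0.1273] jawyaw deg -12.7 ydown [-0.007 -0.001 -1.   ] w 0.0526 F [-0.3  0.5  0.4] q [ 0.19  0.46 -0.55  1.86  0.3   0.91 -0.73]
shift units total [ 0.02 -0.09  0.02] turn units [ 0.03 -0.05 -0.06]
```

Request:
arm_command([
  [[0.02,-0.1,0.02,0,0,-0.05],[0,0,0,0,0,0],[0,0,0,0,0,0],[0,0,0,0,0,0],[0,0,0,0,0,0]],
])

```text
time_s: 4.53
eef_pos: [0.5621, 0.0917, 0.1334]
orientation: [-1.566, 0.172, -0.176]
ft_force: [-0.9, 0.7, 0.2]
gripper_width: 0.0524
```

Request:
arm_command([
  [[0,0,0,0,0,0],[0,0,0,0,0,0],[0,0,0,0,0,0],[0,0,0,0,0,0],[0,0,0,0,0,0]],
], grip=0, squeeze=20)

```text
time_s: 5.15
eef_pos: [0.5613, 0.0918, 0.1331]
orientation: [-1.566, 0.174, -0.175]
ft_force: [1.0, 0.8, -3.6]
gripper_width: 0.0117
```

```bash
python3 -c "
from plan import *
go(lk(0,0,.131),YAW)"
```

```text
t 5.15 tcp [0.5613 0.0918 0.1331] jawyaw deg -12.7 ydown [ 0.    -0.002 -1.   ] w 0.0117 F [ 1.   0.8 -3.6] q [ 0.19  0.45 -0.56  1.86  0.3   0.92 -0.73]
shift units total [-0.01  0.05 -0.01] turn units [ 0.02 -0.05  0.01]
```

Request:
arm_command([
  [[0,0,0,0,1,0],[0,0,0,0,1,0],[0,0,0,0,1,0],[0,0,0,0,1,0],[0,0,0,0,1,0]],
])

```text
time_s: 5.78
eef_pos: [0.561, 0.0921, 0.1328]
orientation: [-1.495, 0.575, -0.577]
ft_force: [0.4, -0.2, -0.3]
gripper_width: 0.012
```

```bash
python3 -c "
from plan import *
go(lk(0,0,.133),YAW-np.pi/2)"
```

```text
t 5.78 tcp [0.561  0.0921 0.1328] jawyaw deg -42.2 ydown [ 0.    -0.002 -1.   ] w 0.012 F [ 0.4 -0.2 -0.3] q [ 0.1   0.43 -0.44  1.86  0.23  0.9  -1.18]
shift units total [ 0.01 -0.   -0.02] turn units [1.000e-02 1.051e+01 2.000e-02]
```

Request:
arm_command([
  [[0,0,0,0,1,0],[0,0,0,0,1,0],[0,0,0,0,1,0],[0,0,0,0,1,0],[0,0,0,0,1,0]],
])

```text
time_s: 6.4
eef_pos: [0.561, 0.0922, 0.1328]
orientation: [-1.346, 0.969, -0.972]
ft_force: [0.6, -0.4, -2.4]
gripper_width: 0.0118
```

```bash
python3 -c "
from plan import *
go(lk(0,0,.133),YAW-np.pi/2)"
```

```text
t 6.4 tcp [0.561  0.0922 0.1328] jawyaw deg -71.7 ydown [ 0.    -0.003 -1.   ] w 0.0118 F [ 0.6 -0.4 -2.4] q [ 0.01  0.41 -0.32  1.87  0.17  0.89 -1.64]
shift units total [ 0.02 -0.   -0.01] turn units [-0.    5.36  0.03]
```

Request:
arm_command([
  [[0,0,0,0,1,0],[0,0,0,0,1,0],[0,0,0,0,1,0],[0,0,0,0,1,0],[0,0,0,0,1,0]],
])

```text
time_s: 7.02
eef_pos: [0.5609, 0.0922, 0.1328]
orientation: [-1.112, 1.349, -1.355]
ft_force: [-1.2, -0.4, -1.6]
gripper_width: 0.0118
```

Request:
arm_command([
  [[0,0,0,0,0.2,0],[0,0,0,0,0,0],[0,0,0,0,0,0],[0,0,0,0,0,0],[0,0,0,0,0,0]],
])

```text
time_s: 7.65
eef_pos: [0.561, 0.0922, 0.1328]
orientation: [-1.103, 1.362, -1.367]
ft_force: [-0.1, -0.5, -0.4]
gripper_width: 0.0117
```

```bash
python3 -c "
from plan import *
go(lk(0,0,.133),YAW-np.pi/2)"
```

```text
t 7.65 tcp [0.561  0.0922 0.1328] jawyaw deg -102.2 ydown [ 0.001 -0.004 -1.   ] w 0.0117 F [-0.1 -0.5 -0.4] q [-0.08  0.4  -0.2   1.87  0.11  0.88 -2.12]
shift units total [ 0.02 -0.    0.01] turn units [-0.01  0.04  0.03]
```

Request:
arm_command([
  [[0,0,0,0,0,0],[0,0,0,0,0,0],[0,0,0,0,0,0],[0,-0.8,0,0,0,0],[0,-1,0,0,0,0]],
], grip=0.4)

```text
time_s: 8.28
eef_pos: [0.5586, 0.092, 0.203]
orientation: [-1.111, 1.366, -1.365]
ft_force: [0.3, -0.1, -0.5]
gripper_width: 0.0344
```

Run:
```python
from plan import *
# straddle +y leg: inner pad y=+9, outer y=+35 -> mid 22
go(lk(.062,.022,.2),YAW-np.pi/2)
ci=bot.camera_info("wrist")
p,d=bot.snapshot("wrist"); cv2.imwrite("pics/w2.png",p[:,:,::-1])
W=cloud(ci,d)
for nm,lo,hi in [("bar",.148,.158),("body",.117,.124),("bow",.102,.112)]:
    mm=(W[...,2]>lo)&(W[...,2]<hi)&(d>0)&(np.hypot(W[...,0]-L[0],W[...,1]-L[1])<.16)
    if mm.sum()>3: print(nm,mm.sum(),cv2.minAreaRect(W[mm][:,:2].astype(np.float32)))
    if nm=="bow": 
        q=(W[mm][:,:2]-L); print((q@ex).max(),np.percentile(q@ex,99),(q@ey).min(),(q@ey).max())
```

```text
t 8.28 tcp [0.5586 0.092  0.203 ] jawyaw deg -102.1 ydown [-0.007 -0.005 -1.   ] w 0.0344 F [ 0.3 -0.1 -0.5] q [-0.07  0.32 -0.21  1.8   0.08  1.03 -2.1 ]
shift units total [-0.54  0.06  1.62] turn units [0.06 0.05 0.06]
bar 894 ((0.5618893504142761, 0.09053593873977661), (0.011799212545156479, 0.040107399225234985), 78.04435729980469)
body 2683 ((0.561827540397644, 0.0904494896531105), (0.05923750624060631, 0.06291933357715607), 77.64234161376953)
bow 1979 ((0.6207998991012573, 0.07508237659931183), (0.06162441894412041, 0.06088990718126297), 77.55259704589844)
0.09232371910160526 0.09221361786116797 -0.033792019841425276 0.027839131079517205
```

View pics/w2.png

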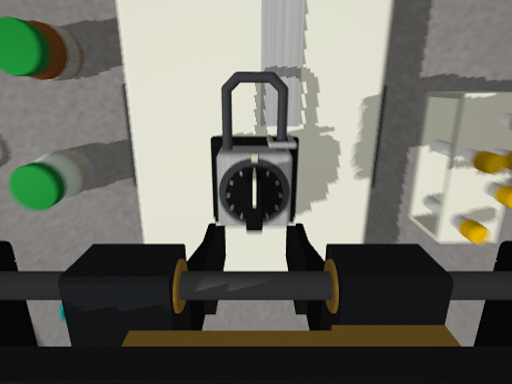

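Wrist view: white end of the bar at (254,165), facing the index mark at (255,153). The bar measures 78° in the image frame, within 0.01 rad of the lock axis, and the shackle is still closed (bow edge at 92 mm). Next I put one finger inside the bow, straddling the +y leg.

Request:
arm_command([
  [[-0.2,0,0.5,0.05,0,0.05],[-0.2,0,0.5,0,0,0],[-0.14,0,0.4,0,0,0],[0,0,0.2,0,0,0],[0,0,0,0,0,0]],
], grip=0.33)

```text
time_s: 8.95
eef_pos: [0.6314, 0.1008, 0.2116]
orientation: [-1.09, 1.354, -1.367]
ft_force: [0.9, -0.2, 0.2]
gripper_width: 0.0286
```

```bash
sed -i 's/L=np.array(.*\]); ex/L=np.array([.5613,.091]); ex/' plan.py; python3 -c "
from plan import *
go(lk(.062,.022,.093),YAW-np.pi/2)"
```

```text
t 8.95 tcp [0.6314 0.1008 0.2116] jawyaw deg -102.1 ydown [ 0.013  0.001 -1.   ] w 0.0286 F [ 0.9 -0.2  0.2] q [-0.08  0.42 -0.2   1.64  0.09  1.08 -2.09]
shift units total [ 0.08  2.96 -0.15] turn units [-0.13  0.05 -0.04]
```

Request:
arm_command([
  [[0.08,0.5,-0.15,-0.1,0,-0.04],[0,0.7,0,0,0,0],[0,0.6,0,0,0,0],[0,0.2,0,0,0,0],[0,0,0,0,0,0]],
])

```text
time_s: 9.57
eef_pos: [0.6192, 0.0977, 0.1252]
orientation: [-1.108, 1.366, -1.363]
ft_force: [0.3, 0.1, -0.2]
gripper_width: 0.0283
```

```bash
python3 -c "
from plan import *
go(lk(.062,.022,.093),YAW-np.pi/2)"
```

```text
t 9.57 tcp [0.6192 0.0977 0.1252] jawyaw deg -102.1 ydown [-0.005 -0.002 -1.   ] w 0.0283 F [ 0.3  0.1 -0.2] q [-0.09  0.5  -0.19  1.74  0.11  0.92 -2.1 ]
shift units total [-0.08  0.8   0.18] turn units [0.05 0.05 0.03]
```

Request:
arm_command([
  [[-0.08,0.1,0.18,0.05,0,0.03],[0,0.2,0,0,0,0],[0,0.2,0,0,0,0],[0,0.2,0,0,0,0],[0,0,0,0,0,0]],
])

```text
time_s: 10.2
eef_pos: [0.6285, 0.0997, 0.0971]
orientation: [-1.099, 1.36, -1.364]
ft_force: [-0.1, -0.2, -0.3]
gripper_width: 0.0287
```

```bash
python3 -c "
from plan import *
go(lk(.062,.022,.093),YAW-np.pi/2)"
```

```text
t 10.2 tcp [0.6285 0.0997 0.0971] jawyaw deg -102.1 ydown [ 0.004  0.    -1.   ] w 0.0287 F [-0.1 -0.2 -0.3] q [-0.09  0.54 -0.18  1.74  0.12  0.87 -2.11]
shift units total [ 0.02  0.1  -0.05] turn units [-0.04  0.05 -0.01]
```

Request:
arm_command([
  [[0.02,0.1,0.2,0,0,0],[0,0,0.2,0,0,0],[0,0,0.2,0,0,0],[0,0,0.2,0,0,0],[0,0,0.1,0,0,0]],
])

```text
time_s: 10.82
eef_pos: [0.6634, 0.0916, 0.0924]
orientation: [-1.103, 1.365, -1.361]
ft_force: [-3.1, 0.7, 1.1]
gripper_width: 0.0288
```

```bash
python3 -c "
from plan import *
go(lk(.1045,.022,.093),YAW-np.pi/2)"
```

```text
t 10.82 tcp [0.6634 0.0916 0.0924] jawyaw deg -102.1 ydown [-0.002  0.001 -1.   ] w 0.0288 F [-3.1  0.7  1.1] q [-0.08  0.59 -0.18  1.66  0.13  0.91 -2.08]
shift units total [ 0.01 -0.02  0.12] turn units [ 0.02  0.06 -0.  ]
```

Request:
arm_command([
  [[0,0,0.1,0,0,0],[0,0,0.1,0,0,0],[0,0,0.1,0,0,0],[0,0,0,0,0,0],[0,0,0,0,0,0]],
])

```text
time_s: 11.45
eef_pos: [0.6672, 0.0907, 0.0889]
orientation: [-1.12, 1.379, -1.353]
ft_force: [-3.9, -0.3, 0.5]
gripper_width: 0.0287
```

```bash
python3 -c "
from plan import *
go(lk(.1045,.022,.093),YAW-np.pi/2)"
```

```text
t 11.45 tcp [0.6672 0.0907 0.0889] jawyaw deg -102.1 ydown [-0.022  0.001 -1.   ] w 0.0287 F [-3.9 -0.3  0.5] q [-0.07  0.61 -0.18  1.63  0.12  0.93 -2.08]
shift units total [ 0.01 -0.1   0.02] turn units [0.22 0.06 0.04]
```

Request:
arm_command([
  [[0,0,-0.15,0.2,0,0],[0,0,-0.1,0,0,0],[0,-0.6,0,0,0,0],[0,-1,0,0,0,0],[0,-1,0,0,0,0]],
])

```text
time_s: 12.08
eef_pos: [0.658, 0.0918, 0.194]
orientation: [-1.104, 1.358, -1.368]
ft_force: [1.1, -0.4, -0.5]
gripper_width: 0.0286
```

Run:
```python
from plan import *
go(lk(0,0,.2),YAW-np.pi/2)
ci=bot.camera_info("top")
p,d=bot.snapshot("scene"); cv2.imwrite("pics/s3.png",cv2.resize(p[130:260,180:340],None,fx=4,fy=4)[:,:,::-1])
ci=bot.camera_info("wrist")
p,d=bot.snapshot("wrist"); cv2.imwrite("pics/w3.png",p[:,:,::-1])
W=cloud(ci,d)
for nm,lo,hi in [("bar",.148,.158),("body",.117,.124),("bow",.100,.112)]:
    mm=(W[...,2]>lo)&(W[...,2]<hi)&(d>0)&(np.hypot(W[...,0]-L[0],W[...,1]-L[1])<.16)
    if mm.sum()>3:
        print(nm,mm.sum(),cv2.minAreaRect(W[mm][:,:2].astype(np.float32)))
        q=(W[mm][:,:2]-L); print((q@ex).max(),np.percentile(q@ex,99),(q@ey).min(),(q@ey).max())
```

```text
t 12.07 tcp [0.658  0.0918 0.194 ] jawyaw deg -102.1 ydown [ 0.003 -0.005 -1.   ] w 0.0286 F [ 1.1 -0.4 -0.5] q [-0.07  0.48 -0.19  1.59  0.1   1.08 -2.07]
shift units total [ 0.52 -0.16 -2.36] turn units [-0.04  0.06  0.05]
bar 422 ((0.5691809058189392, 0.08888073265552521), (0.011398040689527988, 0.027187438681721687), 79.20355224609375)
0.021737698965451663 0.020765220270955016 -0.006438208990886571 0.005495867253498462
body 592 ((0.5631439089775085, 0.09443466365337372), (0.05030917003750801, 0.06346053630113602), 78.46453094482422)
0.03251805031816524 0.032139070136601 -0.02187967112725897 0.02931046638351215
bow 2103 ((0.6365786790847778, 0.0743732750415802), (0.06312472373247147, 0.09108121693134308), 80.9089126586914)
0.12218901547900435 0.12187721953912853 -0.033894119287929285 0.02883877772469764
```

View pics/s3.png

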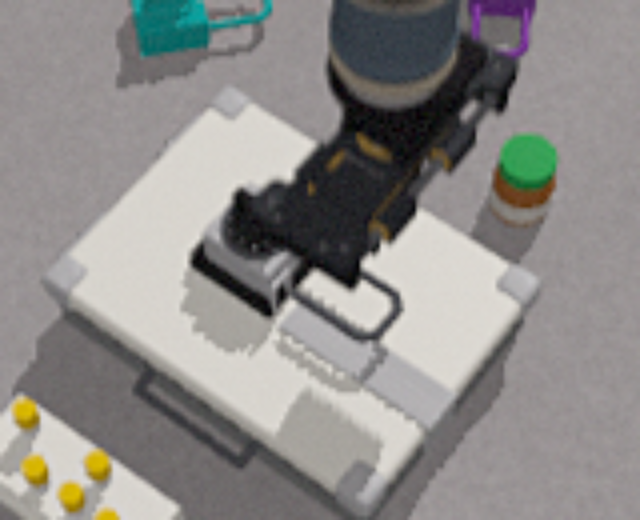

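View pics/w3.png

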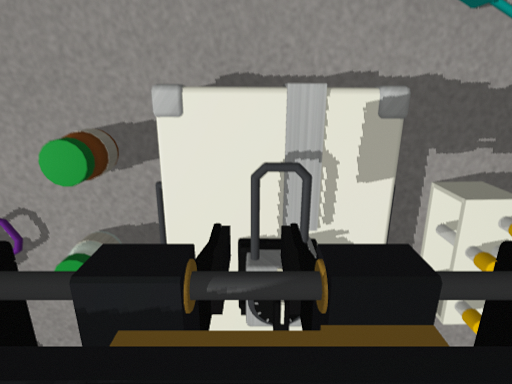

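The bow edge now sits at 122 mm, so the shackle is fully out by 30 mm, and the lock is still in its rest. Next I take the body.

Request:
arm_command([
  [[0.12,-0.2,-0.7,0,0.06,0.05],[0.12,0,-0.7,0,0,0],[0.12,0,-0.5,0,0,0],[0.12,0,-0.3,0,0,0],[0,0,0,0,0,0]],
], grip=1)

```text
time_s: 12.8
eef_pos: [0.5703, 0.0917, 0.206]
orientation: [-1.079, 1.352, -1.375]
ft_force: [0.7, 1.0, -0.8]
gripper_width: 0.0709
```

Run:
```python
from plan import *
go(lk(0,0,.092),YAW-np.pi/2)
```

```text
t 12.8 tcp [0.5703 0.0917 0.206 ] jawyaw deg -102.5 ydown [ 0.022  0.001 -1.   ] w 0.0709 F [ 0.7  1.  -0.8] q [-0.07  0.32 -0.21  1.8   0.08  1.01 -2.1 ]
shift units total [ 0.08  2.84 -0.28] turn units [-0.21 -0.01 -0.06]
```

Request:
arm_command([
  [[0.05,0,-0.15,-0.15,0,-0.05],[0,0,0,0,0,0],[0,0.4,0,0,0,0],[0,0.4,0,0,0,0],[0,0,0,0,0,0]],
])

```text
time_s: 13.42
eef_pos: [0.5654, 0.0906, 0.1702]
orientation: [-1.094, 1.365, -1.37]
ft_force: [-0.4, -0.1, -0.1]
gripper_width: 0.0871
```

Run:
```python
from plan import *
go(lk(0,0,.092),YAW-np.pi/2)
```

```text
t 13.43 tcp [0.5654 0.0906 0.1702] jawyaw deg -102.5 ydown [ 0.005 -0.    -1.   ] w 0.0871 F [-0.4 -0.1 -0.1] q [-0.07  0.36 -0.21  1.83  0.09  0.95 -2.11]
shift units total [ 0.01  1.95 -0.11] turn units [-0.05 -0.02 -0.01]
```

Request:
arm_command([
  [[0.01,0,-0.11,-0.05,0,0],[0,0.45,0,0,0,0],[0,0.45,0,0,0,0],[0,0.35,0,0,0,0],[0,0,0,0,0,0]],
])

```text
time_s: 14.05
eef_pos: [0.5605, 0.0912, 0.1166]
orientation: [-1.098, 1.369, -1.367]
ft_force: [-0.1, 0.2, 0.2]
gripper_width: 0.087
```

Run:
```python
from plan import *
go(lk(0,0,.092),YAW-np.pi/2)
```

```text
t 14.05 tcp [0.5605 0.0912 0.1166] jawyaw deg -102.5 ydown [-0.001  0.001 -1.   ] w 0.087 F [-0.1  0.2  0.2] q [-0.08  0.42 -0.2   1.89  0.11  0.84 -2.12]
shift units total [0.   0.62 0.02] turn units [ 0.01 -0.02 -0.01]
```

Request:
arm_command([
  [[0,0.2,0.02,0,0,0],[0,0.18,0,0,0,0],[0,0.15,0,0,0,0],[0,0.03,0,0,0,0],[0,0,0,0,0,0]],
])

```text
time_s: 14.68
eef_pos: [0.5624, 0.0913, 0.0937]
orientation: [-1.096, 1.368, -1.368]
ft_force: [0.7, 0.1, 0.3]
gripper_width: 0.0871
```

Run:
```python
from plan import *
go(lk(0,0,.092),YAW-np.pi/2)
```

```text
t 14.68 tcp [0.5624 0.0913 0.0937] jawyaw deg -102.5 ydown [ 0.002  0.001 -1.   ] w 0.0871 F [0.7 0.1 0.3] q [-0.08  0.45 -0.2   1.9   0.12  0.79 -2.13]
shift units total [ 0.01  0.04 -0.02] turn units [-0.01 -0.02 -0.02]
```

Grip it.

Request:
arm_command([
  [[0,0.03,-0.02,0,0,0],[0,0,0,0,0,0],[0,0,0,0,0,0],[0,0,0,0,0,0],[0,0,0,0,0,0]],
], grip=0, squeeze=30)

```text
time_s: 15.3
eef_pos: [0.562, 0.0917, 0.0931]
orientation: [-1.094, 1.367, -1.368]
ft_force: [0.2, 0.5, -1.2]
gripper_width: 0.0596
```

Request:
arm_command([
  [[0,0,0,0,0,0],[0,-0.1,0,0,0,0],[0,-0.2,0,0,0,0],[0,-0.2,0,0,0,0],[0,-0.2,0,0,0,0]],
])

```text
time_s: 15.92
eef_pos: [0.5597, 0.091, 0.1207]
orientation: [-1.1, 1.37, -1.367]
ft_force: [-0.5, -0.6, -4.1]
gripper_width: 0.06
```

Run:
```python
from plan import *
go(lk(0,0,.25),YAW-np.pi/2)
```

```text
t 15.93 tcp [0.5597 0.091  0.1207] jawyaw deg -102.5 ydown [-0.002  0.    -1.   ] w 0.06 F [-0.5 -0.6 -4.1] q [-0.08  0.42 -0.2   1.89  0.11  0.85 -2.12]
shift units total [-0.01 -3.23  0.03] turn units [ 0.02 -0.02  0.  ]
```

Force shows -4.1 N, the lock's weight, and the lift is free. I continue up.

Request:
arm_command([
  [[0,-0.5,0,0,0,0],[0,-0.6,0,0,0,0],[0,-0.6,0,0,0,0],[0,-0.6,0,0,0,0],[0,-0.3,0,0,0,0]],
])

```text
time_s: 16.55
eef_pos: [0.5589, 0.0908, 0.2294]
orientation: [-1.101, 1.37, -1.367]
ft_force: [-0.2, -1.2, -4.8]
gripper_width: 0.0593
```

Request:
arm_command([
  [[0,-0.1,0,0,0,0],[0,0,0,0,0,0],[0,0,0,0,0,0],[0,0,0,0,0,0],[0,0,0,0,0,0]],
])

```text
time_s: 17.18
eef_pos: [0.5574, 0.0905, 0.2314]
orientation: [-1.105, 1.373, -1.366]
ft_force: [-0.3, -0.6, -4.6]
gripper_width: 0.0598
```

Run:
```python
from plan import *
go(lk(0,0,.245),YAW-np.pi/2)
p,d=bot.snapshot("scene"); cv2.imwrite("pics/s4.png",cv2.resize(p[100:290,150:350],None,fx=3,fy=3)[:,:,::-1])
p,d=bot.snapshot("wrist"); cv2.imwrite("pics/w4.png",p[:,:,::-1])
go(lk(0,0,.245),YAW-np.pi/2)
```

```text
t 17.18 tcp [0.5574 0.0905 0.2314] jawyaw deg -102.5 ydown [-0.007 -0.001 -1.   ] w 0.0598 F [-0.3 -0.6 -4.6] q [-0.06  0.3  -0.21  1.78  0.07  1.09 -2.09]
shift units total [-0.03 -0.34  0.09] turn units [ 0.07 -0.01  0.02]
t 17.27 tcp [0.5575 0.0905 0.2315] jawyaw deg -102.5 ydown [-0.007 -0.001 -1.   ] w 0.0595 F [-0.2  0.1 -4.5] q [-0.06  0.3  -0.21  1.78  0.07  1.09 -2.09]
shift units total [-0.03 -0.34  0.09] turn units [ 0.07 -0.01  0.02]
```

View pics/s4.png

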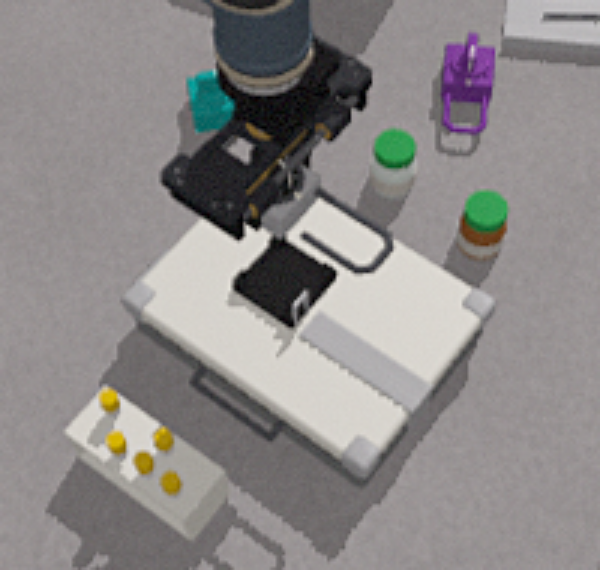

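View pics/w4.png

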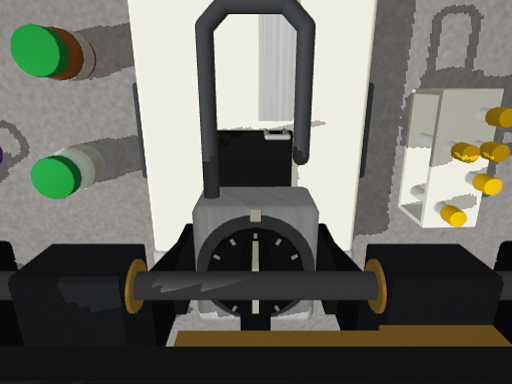

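The pictures show the lock held level with its dial up and the shackle out (toe end free at (300,155) in the wrist view). The rest is empty and the jars and rack are untouched. A small raise to 15 cm and a settle remain.

Request:
arm_command([
  [[0,-0.2,0,0,0,0],[0,-0.05,0,0,0,0],[0,0,0,0,0,0],[0,0,0,0,0,0],[0,0,0,0,0,0]],
])

```text
time_s: 17.9
eef_pos: [0.5577, 0.0905, 0.2426]
orientation: [-1.104, 1.372, -1.366]
ft_force: [-0.0, 0.1, -4.6]
gripper_width: 0.0594
```

Request:
arm_command([
  [[0,0,0,0,0,0],[0,0,0,0,0,0],[0,0,0,0,0,0],[0,0,0,0,0,0],[0,0,0,0,0,0]],
])

```text
time_s: 18.52
eef_pos: [0.5576, 0.0905, 0.2423]
orientation: [-1.104, 1.373, -1.366]
ft_force: [1.0, -0.1, -4.8]
gripper_width: 0.0596
```

Run:
```python
from plan import *
go(lk(0,0,.245),YAW-np.pi/2)
print(abs(bot.sense()["joint_vel"]).max())
ci=bot.camera_info("wrist");p,d=bot.snapshot("wrist");W=cloud(ci,d)
m=(W[...,2]>.24)&(W[...,2]<.28)&(d>0);m[170:]=0
q=W[m]-np.r_[L,0];print("bow x max",(q[:,:2]@ex).max(),"z",W[m][:,2].min(),W[m][:,2].max())
print(bot.job_done())
```

```text
t 18.52 tcp [0.5576 0.0905 0.2423] jawyaw deg -102.5 ydown [-0.007 -0.001 -1.   ] w 0.0596 F [ 1.  -0.1 -4.8] q [-0.06  0.29 -0.21  1.76  0.07  1.11 -2.09]
shift units total [-0.03 -0.07  0.09] turn units [ 0.07 -0.02  0.02]
0.0017206622847351857
bow x max 0.11502176733785134 z 0.24990276250825638 0.2585333950031897
the job is handed in; nothing more can be done
None
```

The lock is open, lifted off the hasp and held still about 15 cm above its rest, and the job was handed in at about 18.6 s. I have no verdict, because handing in reports none.

- **Dial:** I turned it clockwise three notches. The picture after letting go showed the white-lined end at the index mark, within about 0.01 rad, with the shackle still closed.
- **Shackle:** I pulled it with one finger inside the bow until it stopped. The bow's outer edge moved from 92 mm to 122 mm, so it was about 30 mm out, with the lock still in its rest.
- **Lift:** I gripped the body across its 60 mm at a 30 N setting and lifted straight up. The tool rose 149 mm, which puts the underside at about 234 mm above the bench.
- **Hold:** The arm was still, the tilt was under 0.01 rad, and the wrist carried the lock's weight at about 4.7 N.
- **Surroundings:** The last pictures I viewed, 1 cm below the final height, showed the jars and the tube rack where they started.

One last check disagreed slightly. The bow's edge read 115 mm where about 118 mm was expected. It lies at the border of the wrist picture, so it was probably cut off. If the reading is right, the shackle is still about 27 mm out, above the 22 mm needed.

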